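# Weigh a cup on the pottery balance

## Robot

A 6-joint arm with a two-finger parallel gripper is mounted at the origin on the work surface. World frame = base frame: x ahead of the robot, y to its left, z up, the work surface at z = 0. Lengths are in m, angles in rad, forces in N, time in s.
With the tool pointing down it reaches from about 0.225 to 0.875 m from the base axis. Payload 3.4 kg.
Tool frame: the origin (TCP) lies at the very end of the fingers, on their centre line; the grasp point (between the pads) lies 19 mm behind it (manip.grasp_offset is the distance from the TCP to the grasp point, in m); x points along the fingers, y is the direction in which the jaws open and shut, and the axes are right-handed (so a half turn about x gives the same grasp; the last joint's range is limited). The gripper opens to 85 mm and grips with 20 to 120 N. Pads are 22 mm wide; open, the fingers measure 114 mm over their backs; the gripper's body (76 mm by 85 mm) begins 54 mm behind the grasp point. The pads swing forward as they close: fully open they stand 13 mm farther back than shut.
Start: joints at [1.145, 0.276, 1.505, -0, 1.361, -0.121], TCP at [0.173, 0.549, 0.231] pointing down, gripper open.
Joint ranges: [-2.89, 2.89], [-0.75, 2.08], [0.22, 2.7], [-1.18, 4.32], [0.11, 2.71], [-2.7, 2.7]. Speed limits (rad/s): [2.57, 2.57, 3.14, 3.14, 3.14, 3.14].

## Interface

Orientations are given as a unit quaternion [w, x, y, z].
In Python, from rig import manip gives the robot as it stands.
- The arm moves only by the tool step_arm, never from a script. Its argument "increments" is a list of rows, each an object with "grip": the opening, from 0 (shut) to 1 (fully open); "delta_pos": the shift along the world's x, y, z in m, a list of three; "twist": the turn about the world's z in degrees. A call has 1 to 10 rows; each row shifts and turns the commanded pose from where the row before left it; what a row does not reach is not made up. A row lasts 1/12 s, in which the tool goes at most 41.7 mm and 7.16 degrees, less where a joint would pass 70% of its speed; a pose out of reach is approached as far as the arm can. A call with a gripper value outside its range is refused whole. The fingers move at their own pace and stop on an object; "force" is the grip in N (left out, the last holds). Time passes only in rows, so rows that do not move let the fingers close. It gives the time, the measured TCP pose, the force and the opening at its end, in the units of the state.
- manip.get_state(): the state, without advancing time (a new reading comes with each control period).
- manip.get_image(name): name is "scene" or "top" or "wrist"; returns a dict with "img" (400x640x3 uint8, red, green, blue), "fx", "fy", "cx", "cy" (pixels), "D" ([k1, k2, p1, p2, k3] as OpenCV has them; the pictures are not rectified), "rvec" (rotation vector, rad) and "tvec" (3), from world to camera coordinates, as OpenCV has them; the wrist camera has in their place "mount" (4x4, takes a point from camera to tool coordinates, whose origin is the TCP and whose axes are the tool frame's). Camera axes: x right, y down, z forward; pixel columns grow to the right and rows downward; lengths in m; the calibration is good to about 2 mm. A picture is of the moment at which its call begins: read the wrist's pose just before it. There is no depth.
- manip.sign_off(): hands the job in, once; it reports no verdict.
The state is a dict: "clock": time; "qpos": joint angles; "qd": joint speeds; "effort": joint torques, N m; "position": TCP position; "ee_rot": TCP orientation; "contact_force": force on the tool from outside, world axes, zero at the start; "moment": the same for the moment, N m; "width": finger opening in m.
Only numpy, scipy, OpenCV 4.12 (cv2) and the standard library are available. Lean on these libraries where they do the work, as an engineer would, in place of code of your own. Each camera call takes 0.05 s, during which the arm holds its last target. There are 200 camera calls.

## Task

Weigh the clay cup standing on the balance: thread the steel ring weights onto the brass stem of the empty pan, bringing each gently down by hand rather than dropping or forcing it, until the beam floats level with no hand on it. Leave the weights you do not need lying on the bench, the cup on its pan, and everything else where it is.

Things in the scene. Friction and masses are not known exactly. Their poses are not given: they have to be found in the camera images.
- balance: blue two-pan balance, fixed on the bench, base 150 x 360 x 18 mm; origin under the base's centre; its y axis runs along the beam from the weight pan (y = -130 mm) to the ware pan (y = +130 mm). In the middle a white index plate 50 mm wide rises to 138 mm; both faces have a red centre mark and a black needle. Nothing else of it but the stem stands above the pans
- beam (a joint): tilt of the beam, rad: 0 level (needle at red), negative: ware pan low, positive: weight pan low; stops at -0.09 (start) and +0.09. Pans stay horizontal and move straight up and down, 130 mm per rad. Lightly sprung to level (2 N m/rad, about 120 N/m at a pan): one weight too few or many rests it on a stop; the right number leaves it within 0.025 of 0, settled in about 1 s
- weight_pan: round flat steel pan without a rim, 92 mm across, 4 mm thick, for the ring weights; origin at the centre of its top face (98 mm above the bench at the start, 87 mm when level), axes parallel to the balance's. Pushed down, it yields with only the force of the missing weights (less what the spring gives) until its hard lower stop, 23 mm below the start
- slot_mid (a point): middle of a slot in the weight pan, at the centre of its top face. A stiff upright brass stem, 8 mm across, 52 mm tall, top edge rounded by 1 mm, is clamped in this slot to carry the rings. It may be set anywhere from -12 to +12 mm along the balance's y axis (0 across it): this setting is not measured, it must be seen or felt out. It holds against 30 N sideways
- ware_pan: the other pan, same size, without a stem, carrying the cup to be weighed; origin at the centre of its top face, at the start 75 mm above the bench
- weight0: loose steel ring weight, 200 g, disc 50 mm across and 14 mm high with a 12 mm hole right through; lies flat on the bench at the start; origin at the centre of its underside, z axis along the hole. All four are alike; up to three are needed
- weight1: loose steel ring weight, 200 g, disc 50 mm across and 14 mm high with a 12 mm hole right through; lies flat on the bench at the start; origin at the centre of its underside, z axis along the hole. All four are alike; up to three are needed
- weight2: loose steel ring weight, 200 g, disc 50 mm across and 14 mm high with a 12 mm hole right through; lies flat on the bench at the start; origin at the centre of its underside, z axis along the hole. All four are alike; up to three are needed
- weight3: loose steel ring weight, 200 g, disc 50 mm across and 14 mm high with a 12 mm hole right through; lies flat on the bench at the start; origin at the centre of its underside, z axis along the hole. All four are alike; up to three are needed
- cup0: loose terracotta cup, 84 mm across at the rim, 100 mm high; origin at the centre of its underside. One of the three cups (they change places) stands on the ware pan, the other two on a wooden ware board at the left. Their weights are about one, two and three ring weights; the one with thicker walls is heavier. Not to be touched
- cup1: loose terracotta cup, 84 mm across at the rim, 100 mm high; origin at the centre of its underside. One of the three cups (they change places) stands on the ware pan, the other two on a wooden ware board at the left. Their weights are about one, two and three ring weights; the one with thicker walls is heavier. Not to be touched
- cup2: loose terracotta cup, 84 mm across at the rim, 100 mm high; origin at the centre of its underside. One of the three cups (they change places) stands on the ware pan, the other two on a wooden ware board at the left. Their weights are about one, two and three ring weights; the one with thicker walls is heavier. Not to be touched
- rib: bystander: small dark wooden scraper 46 x 34 x 6 mm, lying among the ring weights; origin at its underside
- brush: bystander: brush lying beyond the ring weights; origin at its underside
- slip_jar: bystander: glass jar 70 mm across, 90 mm high, blue cap, at the back left; origin at its underside
There are look-alikes about, which are no part of the job. What is shaped like the weight2 but orange is not meant. Leave any pink look-alike of the weight1 alone.

How it is judged:
By the outcome, as a careful person would: the job done as asked, in the order asked, and still so for the second after the job is handed in, with the robot touching nothing.
It also fails if it takes over 72 s, if anything falls off the work surface, if the arm or the gripper's body presses on something with over 40 N, if the wrist force passes 120 N, or if a joint passes its speed limit or range.

## Working session

There is one attempt and no reset: what is moved stays moved. The work goes in short steps, Python scripts to look and compute and a tool call to move; the robot and the scene stay as the last step left them, time stands still between calls to the robot, and variables do not carry over. Pictures are saved under pics/ and viewed, about 8 in all and at most 12, crops included, and the job is handed in when it is done.

Besides the shell and the picture viewer there is one more tool, called as name([rows], argument=value, ...), one row to a line, values as JSON. step_arm: Moves the arm, as the interface text tells. Its arguments: {"type":"object","properties":{"increments":{"type":"array"},"force":{"type":"number"}},"required":["increments"]}

```bash
mkdir -p pics; cat > h.py <<'E'
import numpy as np, cv2
from rig import manip
from scipy.spatial.transform import Rotation as R
def get(n):
    s=manip.get_state(); d=manip.get_image(n); d['s']=s
    K=np.array([[d['fx'],0,d['cx']],[0,d['fy'],d['cy']],[0,0,1]],float); d['K']=K
    d['D']=np.array(d['D'],float)
    if 'mount' in d:
        T=np.eye(4); q=s['ee_rot']; T[:3,:3]=R.from_quat([q[1],q[2],q[3],q[0]]).as_matrix(); T[:3,3]=s['position']
        W=T@np.array(d['mount'])
    else:
        W=np.eye(4); r=cv2.Rodrigues(np.array(d['rvec'],float))[0]; W[:3,:3]=r.T; W[:3,3]=-r.T@np.array(d['tvec'],float).ravel()
    d['W']=W; return d
def ray(d,uv):
    p=cv2.undistortPoints(np.array(uv,float).reshape(-1,1,2),d['K'],d['D']).reshape(-1,2)
    v=np.c_[p,np.ones(len(p))]@d['W'][:3,:3].T
    return d['W'][:3,3],v
def onz(d,uv,z):
    o,v=ray(d,uv); return o+v*((z-o[2])/v[:,2])[:,None]
def proj(d,P):
    M=np.linalg.inv(d['W']); return cv2.projectPoints(np.array(P,float).reshape(-1,1,3),cv2.Rodrigues(M[:3,:3])[0],M[:3,3],d['K'],d['D'])[0].reshape(-1,2)
def save(d,n): cv2.imwrite('pics/'+n,d['img'][:,:,::-1])
E
python3 - <<'E'
from h import *
for n in ('scene','top'):
    d=get(n); save(d,n+'0.png'); print(n,d['W'].round(3).tolist(),d['fx'])
print(manip.get_state(), manip.grasp_offset)
E
```

```text
scene [[-0.306, 0.771, -0.558, 1.331], [0.952, 0.242, -0.188, 0.332], [-0.01, -0.589, -0.808, 1.238], [0.0, 0.0, 0.0, 1.0]] 414.958879970223
top [[0.115, -0.97, 0.215, 0.248], [-0.993, -0.114, 0.019, 0.063], [0.006, -0.216, -0.976, 1.312], [0.0, 0.0, 0.0, 1.0]] 449.1698105265151
{'clock': 0.1, 'qpos': array([ 1.14498908e+00,  2.76539980e-01,  1.50598305e+00, -5.49404067e-06,
        1.36070440e+00, -1.21023329e-01]), 'qd': array([-0.00181899, -0.00120364, -0.00444629, -0.00133868,  0.00228756,
        0.00100148]), 'effort': array([ 1.76578771e-03, -4.17699230e+01, -2.46403170e+01, -7.71561349e-05,
        5.79933403e-03,  5.94908741e-06]), 'position': array([0.17237874, 0.54807163, 0.23053088]), 'ee_rot': array([ 0.69875757,  0.10678333,  0.69906605, -0.10789738]), 'contact_force': array([-0.01754828, -0.41595853, -0.81644929]), 'moment': array([-0.10114684, -0.01960598, -0.01118799]), 'width': 0.08541187906738586} 0.0187
```

View pics/top0.png

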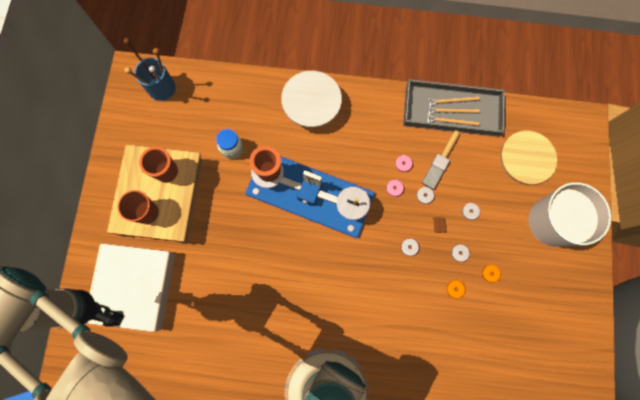

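View pics/scene0.png

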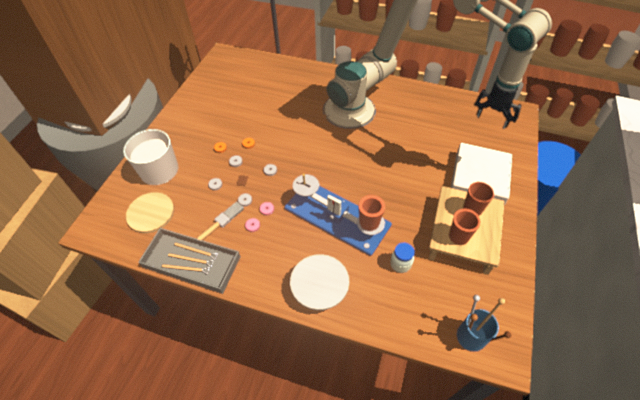

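Top view: four steel rings at about (410,247), (460,253), (472,211) and (426,195). Weight pan at (353,203), cup at (266,163), rib at (440,225). The orange and pink rings are separate. Next I'll measure these.

```bash
python3 - <<'E'
from h import *
ts=get('top'); sc=get('scene')
def blobs(d,m,lo,hi,z):
    n,l,s,c=cv2.connectedComponentsWithStats(m.astype(np.uint8))
    for i in range(1,n):
        if lo<s[i,4]<hi:
            print(c[i].round(1),s[i,4],onz(d,[c[i]],z)[0].round(4))
for d,z in((ts,0.014),(sc,.014)):
    hsv=cv2.cvtColor(d['img'],cv2.COLOR_RGB2HSV); H,S,V=cv2.split(hsv)
    print('grey');blobs(d,(S<50)&(V>120),60,900,z)
    print('blue');m=(abs(H.astype(int)-108)<12)&(S>150); blobs(d,m,200,8000,.018)
d=ts;hsv=cv2.cvtColor(d['img'],cv2.COLOR_RGB2HSV);H,S,V=cv2.split(hsv)
m=((abs(H.astype(int)-108)<12)&(S>150)).astype(np.uint8); m[:,:244]=0
c=max(cv2.findContours(m,0,2)[0],key=cv2.contourArea); P=onz(d,c.reshape(-1,2),.018)[:,:2]
h=cv2.convexHull(P.astype(np.float32)); r=cv2.minAreaRect(h);print(r)
for n,d,b in(('t',ts,(340,215,240,150)),('s',sc,(280,150,120,110))):
    x,y,w,hh=b; 
    if n=='t': x,y=240,140
    crop=d['img'][y:y+hh,x:x+w]; f=800/w if n=='t' else 5
    f=3 if n=='t' else 5
    cv2.imwrite(f'pics/crop_{n}.png',cv2.resize(crop,None,fx=f,fy=f,interpolation=cv2.INTER_CUBIC)[:,:,::-1])
a=cv2.imread('pics/crop_t.png');
s=cv2.imread('pics/crop_s.png')
E
```

```text
grey
[ 3.5 10.3] 194 [1.049  1.1942 0.014 ]
[228.1 149.8] 65 [0.6537 0.3729 0.014 ]
[435.4 171.4] 381 [ 0.6591 -0.257   0.014 ]
[311.5 174.6] 77 [0.6056 0.1124 0.014 ]
[262.3 181.9] 159 [0.5659 0.2553 0.014 ]
[424.7 195.1] 158 [ 0.5822 -0.2295  0.014 ]
[470.5 211.2] 163 [ 0.5492 -0.3678  0.014 ]
[409.5 247. ] 176 [ 0.4226 -0.1956  0.014 ]
[460.  252.9] 175 [ 0.4224 -0.3427  0.014 ]
blue
[226.7 139.1] 299 [0.6856 0.3815 0.018 ]
[308.2 198.4] 2911 [0.5311 0.1134 0.018 ]
grey
[119.1 109.2] 165 [ 0.303  -0.9735  0.014 ]
[628.7 113.2] 682 [-0.3549  1.1967  0.014 ]
[235.1 160.4] 82 [ 0.4246 -0.3421  0.014 ]
[269.8 169.2] 84 [ 0.4258 -0.1943  0.014 ]
[311.9 189.9] 542 [ 0.4715 -0.0073  0.014 ]
[214.6 183.5] 89 [ 0.5526 -0.3674  0.014 ]
[233.1 209.8] 355 [ 0.6406 -0.2485  0.014 ]
[637.  219.5] 181 [0.2456 1.1575 0.014 ]
[375.7 228.7] 123 [0.5644 0.2572 0.014 ]
[403.1 261.5] 107 [0.6601 0.3732 0.014 ]
blue
[553.1 167.7] 1672 [0.091  0.8536 0.018 ]
[404.2 251.4] 235 [0.6247 0.3688 0.018 ]
((0.5475396513938904, 0.11095357686281204), (0.3507455587387085, 0.14198696613311768), 75.1078872680664)
```

step_arm([
  {"grip":1,"delta_pos":[0.012,-0.03,0.012],"twist":0},
  {"grip":1,"delta_pos":[0.012,-0.03,0.012],"twist":0},
  {"grip":1,"delta_pos":[0.014,-0.032,0.012],"twist":0},
  {"grip":1,"delta_pos":[0.016,-0.032,0.012],"twist":0},
  {"grip":1,"delta_pos":[0.016,-0.032,0.012],"twist":0},
  {"grip":1,"delta_pos":[0.016,-0.032,0.012],"twist":0},
  {"grip":1,"delta_pos":[0.016,-0.032,0.012],"twist":0},
  {"grip":1,"delta_pos":[0.016,-0.032,0.012],"twist":0},
  {"grip":1,"delta_pos":[0.016,-0.032,0.012],"twist":0},
  {"grip":1,"delta_pos":[0.016,-0.032,0.012],"twist":0},
])

```text
clock: 1.03
position: [0.3227, 0.2308, 0.352]
ee_rot: [0.699, 0.107, 0.699, -0.107]
contact_force: [0.7, -0.3, -0.1]
width: 0.0852
```

step_arm([
  {"grip":1,"delta_pos":[0.018,-0.032,0],"twist":0},
  {"grip":1,"delta_pos":[0.018,-0.032,0],"twist":0},
  {"grip":1,"delta_pos":[0.018,-0.032,0],"twist":0},
  {"grip":1,"delta_pos":[0.018,-0.032,0],"twist":0},
  {"grip":1,"delta_pos":[0.018,-0.032,0],"twist":0},
  {"grip":1,"delta_pos":[0.018,-0.032,0],"twist":0},
  {"grip":1,"delta_pos":[0.02,-0.032,0],"twist":0},
  {"grip":1,"delta_pos":[0.02,-0.032,0],"twist":0},
  {"grip":1,"delta_pos":[0,0,0],"twist":0},
])

```text
clock: 1.78
position: [0.474, -0.0292, 0.3502]
ee_rot: [0.699, 0.108, 0.698, -0.111]
contact_force: [-0.3, 0.4, -0.2]
width: 0.0855
```

```bash
python3 - <<'E'
from h import *
d=get('wrist'); save(d,'w1.png'); s=d['s']; q=s['ee_rot']
print(s['clock'],s['position'],R.from_quat([q[1],q[2],q[3],q[0]]).as_matrix().round(3).tolist(),np.array(d['mount']).round(3).tolist(),d['fx'])
print(s['contact_force'],proj(d,[[.514,-.015,.098],[.514,-.015,.15]]))
E
```

```text
1.7833 [ 0.47395243 -0.02921938  0.35017951] [[0.001, 0.306, 0.952], [-0.004, 0.952, -0.306], [-1.0, -0.003, 0.002]] [[-0.0, -0.297, 0.955, -0.141], [1.0, 0.0, 0.0, -0.002], [-0.0, 0.955, 0.297, -0.077], [0.0, 0.0, 0.0, 1.0]] 283.907915356666
[-0.30484556  0.44808562 -0.17083586] [[331.27580643 191.48368655]
 [333.84317533 202.65011074]]
```

View pics/w1.png

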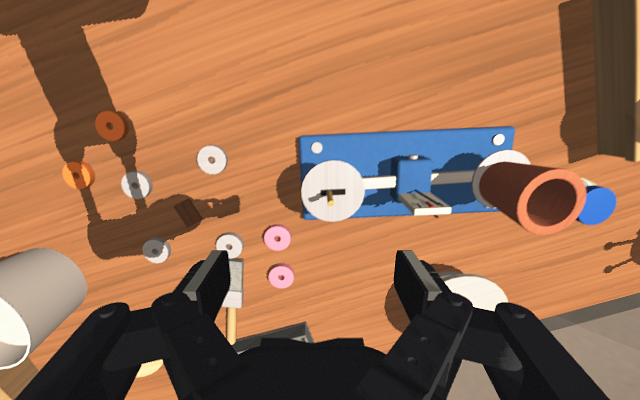

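Wrist view: the pan is centred near (333,190), and the brass stem shows at about (331,199), just right of the slot's middle. I'll zoom in and measure the stem and pan.

```bash
python3 - <<'E'
from h import *
d=get('wrist'); im=d['img']; x,y,w,h=290,150,90,80
cv2.imwrite('pics/w1c.png',cv2.resize(im[y:y+h,x:x+w],None,fx=7,fy=7,interpolation=cv2.INTER_NEAREST)[:,:,::-1])
H,S,V=cv2.split(cv2.cvtColor(im,cv2.COLOR_RGB2HSV))
m=((S<60)&(V>130)).astype(np.uint8); m[:, :290]=0;m[:,366:]=0;m[:150]=0;m[230:]=0
c=max(cv2.findContours(m,0,2)[0],key=cv2.contourArea); hull=cv2.convexHull(c)
e=cv2.fitEllipse(hull);print(e,onz(d,[e[0]],.098))
P=onz(d,hull.reshape(-1,2),.098); print((cv2.minEnclosingCircle(P[:,:2].astype(np.float32))))
m=(S>90)&(V>90)&(abs(H.astype(int)-24)<6); m2=np.zeros_like(m);m2[180:215,312:350]=m[180:215,312:350]
print(np.argwhere(m2)[:,::-1].tolist())
E
```

```text
((331.156494140625, 192.8280487060547), (59.93790054321289, 66.7605972290039), 75.4620361328125) [[ 0.5132894 -0.0118507  0.098    ]]
((0.5146072506904602, -0.010039685294032097), 0.04981858283281326)
[[327, 194], [326, 197], [327, 202], [329, 203], [327, 204], [328, 204], [329, 204], [330, 204], [326, 205], [327, 205], [328, 205], [329, 205], [330, 205], [326, 206], [327, 206], [328, 206], [329, 206], [330, 206], [326, 207], [327, 207], [328, 207], [329, 207], [330, 207], [327, 208], [328, 208], [329, 208]]
```

View pics/w1c.png

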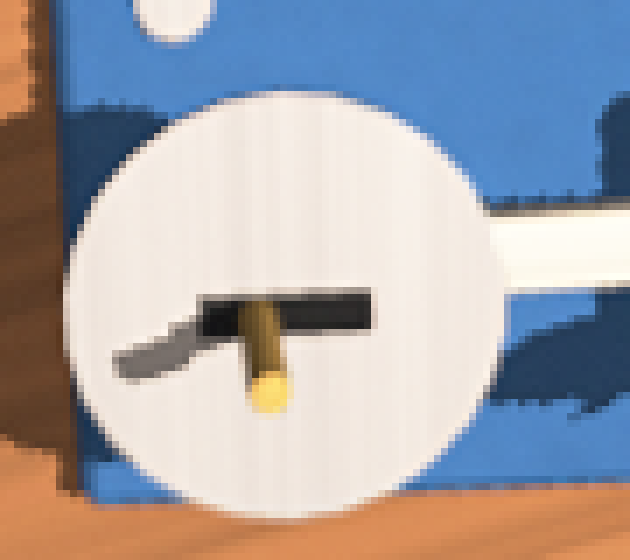

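Crop: slot centre at crop (287,312), stem base near (260,318), stem top (bright yellow) near (269,391). In full-image pixels the stem top is (328,205.6). The stem is clamped a few mm towards −y.

```bash
python3 - <<'E'
from h import *
d=get('wrist')
print(onz(d,[[328,205.6]],.15),onz(d,[[326.8,195.2],[330.6,194.2]],.098), d['s']['position'])
# ring refined from wrist
im=d['img'];H,S,V=cv2.split(cv2.cvtColor(im,cv2.COLOR_RGB2HSV))
for X in [(.424,-.195),(.4235,-.342),(.551,-.3675),(.582,-.2295)]:
    u=proj(d,[[*X,.014]])[0]; x,y=u.round().astype(int)
    m=np.zeros_like(S); r=22; sl=np.s_[max(y-r,0):y+r,max(0,x-r):x+r]
    m[sl]=((S[sl]<60)&(V[sl]>70))
    c=max(cv2.findContours(m,0,2)[0],key=cv2.contourArea); hull=cv2.convexHull(c)
    P=onz(d,hull.reshape(-1,2),.014)[:,:2]
    print(u.round(),cv2.fitEllipse(hull)[0],onz(d,[cv2.fitEllipse(hull)[0]],.014),cv2.minEnclosingCircle(P.astype(np.float32)))
E
```

```text
[[ 0.51189967 -0.01734513  0.15      ]] [[ 0.51360228 -0.01667072  0.098     ]
 [ 0.51382166 -0.01100542  0.098     ]] [ 0.47079781 -0.02445787  0.35056557]
[209. 164.] (208.80911254882812, 162.7685089111328) [[ 0.42267579 -0.19422212  0.014     ]] ((0.42203986644744873, -0.1943909376859665), 0.025941848754882812)
[132. 189.] (133.4107666015625, 187.63137817382812) [[ 0.42234728 -0.33914393  0.014     ]] ((0.4223530888557434, -0.33939945697784424), 0.02764691784977913)
[152. 255.] (153.1751251220703, 252.84144592285156) [[ 0.54778448 -0.36436063  0.014     ]] ((0.547278642654419, -0.36510440707206726), 0.028249185532331467)
[226. 249.] (222.5176239013672, 262.892333984375) [[ 0.60675936 -0.24688487  0.014     ]] ((0.5900712609291077, -0.24539810419082642), 0.046411558985710144)
```

step_arm([
  {"grip":1,"delta_pos":[-0.0047,-0.017,-0.025],"twist":0},
  {"grip":1,"delta_pos":[-0.0047,-0.017,-0.025],"twist":0},
  {"grip":1,"delta_pos":[-0.0047,-0.017,-0.025],"twist":0},
  {"grip":1,"delta_pos":[-0.0047,-0.017,-0.025],"twist":0},
  {"grip":1,"delta_pos":[-0.0047,-0.017,-0.025],"twist":0},
  {"grip":1,"delta_pos":[-0.0047,-0.017,-0.025],"twist":0},
  {"grip":1,"delta_pos":[-0.0047,-0.017,-0.025],"twist":0},
  {"grip":1,"delta_pos":[-0.0047,-0.017,-0.025],"twist":0},
  {"grip":1,"delta_pos":[-0.0047,-0.017,-0.025],"twist":0},
  {"grip":1,"delta_pos":[-0.0047,-0.017,-0.025],"twist":0},
])

```text
clock: 2.77
position: [0.4232, -0.1924, 0.1009]
ee_rot: [0.699, 0.107, 0.699, -0.107]
contact_force: [0.2, 0.1, -0.1]
width: 0.0852
```

step_arm([
  {"grip":0.85,"delta_pos":[0,0,0],"twist":0},
  {"grip":0.85,"delta_pos":[0,0,0],"twist":0},
  {"grip":0.85,"delta_pos":[0,0,0],"twist":0},
])

```text
clock: 3.02
position: [0.4243, -0.1924, 0.1024]
ee_rot: [0.699, 0.107, 0.698, -0.107]
contact_force: [0.1, 0.2, -0.1]
width: 0.0727
```

```bash
cat >> h.py <<'E'
def ringfit(d,X,z=.014,r=70):
    im=d['img'];H,S,V=cv2.split(cv2.cvtColor(im,cv2.COLOR_RGB2HSV))
    u=proj(d,[[*X,z]])[0]; x,y=u.round().astype(int)
    m=np.zeros_like(S); sl=np.s_[max(y-r,0):y+r,max(0,x-r):x+r]
    m[sl]=((S[sl]<60)&(V[sl]>60))
    c=max(cv2.findContours(m,0,2)[0],key=cv2.contourArea); hull=cv2.convexHull(c)
    e=cv2.fitEllipse(hull)
    P=onz(d,hull.reshape(-1,2),z)[:,:2].astype(np.float32)
    return u,e,onz(d,[e[0]],z)[0],cv2.minEnclosingCircle(P)
E
python3 - <<'E'
from h import *
d=get('wrist'); save(d,'w2.png'); print(d['s']['position'],d['s']['width'],*ringfit(d,(.4235,-.1945)),sep='\n')
E
```

```text
[ 0.42430248 -0.19241971  0.10242967]
0.07271785451218973
[310.85375112 205.32546133]
((308.1493835449219, 203.29808044433594), (56.250885009765625, 57.111934661865234), 94.78755950927734)
[ 0.4210762  -0.19615122  0.014     ]
((0.4216521978378296, -0.19656822085380554), 0.025339648127555847)
```

View pics/w2.png

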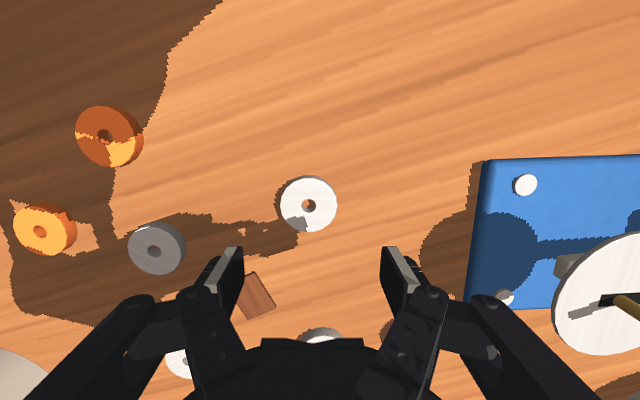

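Wrist view: ring A at (308,203) and its radius checks out. The fingers straddle its column and the rib is clear. Descending.

step_arm([
  {"grip":0.85,"delta_pos":[-0.003,-0.004,-0.02],"twist":0},
  {"grip":0.85,"delta_pos":[0,0,-0.02],"twist":0},
  {"grip":0.85,"delta_pos":[0,0,-0.02],"twist":0},
  {"grip":0.85,"delta_pos":[0,0,-0.02],"twist":0},
  {"grip":0.85,"delta_pos":[0,0,-0.012],"twist":0},
  {"grip":0.85,"delta_pos":[0,0,-0.005],"twist":0},
  {"grip":0.85,"delta_pos":[0,0,0],"twist":0},
  {"grip":0.85,"delta_pos":[0,0,0],"twist":0},
])

```text
clock: 3.73
position: [0.4217, -0.1975, 0.0054]
ee_rot: [0.7, 0.107, 0.698, -0.107]
contact_force: [1.0, 1.1, -0.2]
width: 0.0725
```

step_arm([
  {"grip":0.85,"delta_pos":[0,0,-0.002],"twist":0},
  {"grip":0.5,"delta_pos":[0,0,0],"twist":0},
  {"grip":0.45,"delta_pos":[0,0,0],"twist":0},
  {"grip":0.45,"delta_pos":[0,0,0],"twist":0},
  {"grip":0.45,"delta_pos":[0,0,0],"twist":0},
  {"grip":0.45,"delta_pos":[0,0,0],"twist":0},
  {"grip":0.45,"delta_pos":[0,0,0],"twist":0},
], force=40)

```text
clock: 4.32
position: [0.421, -0.1975, 0.0033]
ee_rot: [0.699, 0.107, 0.698, -0.107]
contact_force: [-0.4, 1.0, 6.1]
width: 0.0475
```

step_arm([
  {"grip":0.4,"delta_pos":[0,0,0.005],"twist":0},
  {"grip":0.4,"delta_pos":[0,0,0.02],"twist":0},
  {"grip":0.4,"delta_pos":[0,0,0.03],"twist":0},
  {"grip":0.4,"delta_pos":[0,0,0.03],"twist":0},
  {"grip":0.4,"delta_pos":[0,0,0.03],"twist":0},
  {"grip":0.4,"delta_pos":[0,0,0.03],"twist":0},
  {"grip":0.4,"delta_pos":[0,0,0.03],"twist":0},
  {"grip":0.4,"delta_pos":[0,0,0.015],"twist":0},
  {"grip":0.4,"delta_pos":[0,0,0],"twist":0},
])

```text
clock: 5.07
position: [0.4225, -0.1988, 0.1963]
ee_rot: [0.702, 0.106, 0.696, -0.109]
contact_force: [0.3, -1.2, -2.4]
width: 0.0475
```

```bash
python3 - <<'E'
from h import *
d=get('wrist'); save(d,'w3.png'); s=d['s'];print(s['position'],s['width'],s['contact_force'])
c=d['img'][180:400,170:450];cv2.imwrite('pics/w3c.png',cv2.resize(c,None,fx=2.5,fy=2.5,interpolation=cv2.INTER_CUBIC)[:,:,::-1])
E
```

```text
[ 0.42246018 -0.198843    0.19627095] 0.047528311710789785 [ 0.33401788 -1.15997861 -2.36717871]
```

View pics/w3c.png

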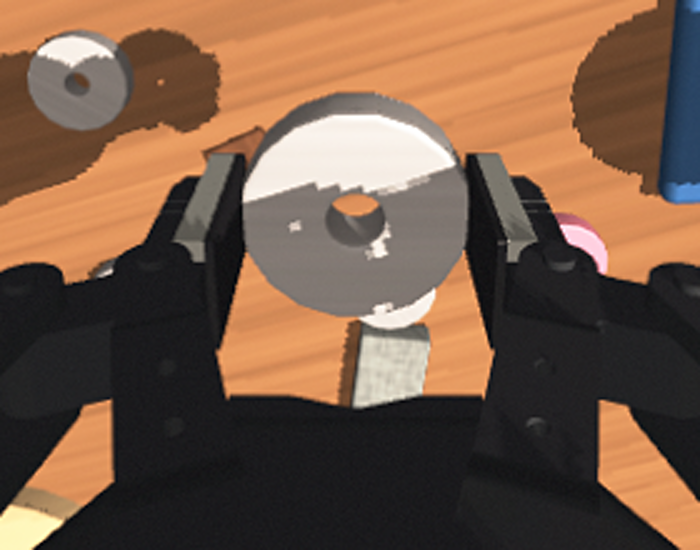

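The ring is held flat: outer disc centre about (355,215) in the crop, hole about (356,219), with a −2.4 N load confirming the pick. I'll work out the hole's offset from the TCP and the shift to the stem.

```bash
python3 - <<'E'
from h import *
d=get('wrist'); p=np.array(d['s']['position']); print(p,d['s']['contact_force'])
uv=[[170+356/2.5,180+219/2.5],[170+355.5/2.5,180+214.5/2.5]]
for z in (.2,.207): print(onz(d,uv,z)-p)
# check diameter
e=onz(d,[[170+243/2.5,180+210/2.5],[170+468/2.5,180+210/2.5]],p[2]+.011);print(np.linalg.norm(e[0]-e[1]))
e=onz(d,[[170+327/2.5,180+219/2.5],[170+385/2.5,180+219/2.5]],p[2]+.011);print(np.linalg.norm(e[0]-e[1]))
e=onz(d,[[170+356/2.5,180+112/2.5],[170+356/2.5,180+317/2.5]],p[2]+.011);print(np.linalg.norm(e[0]-e[1]), e.mean(0)-p)
e=onz(d,[[170+356/2.5,180+192/2.5],[170+356/2.5,180+247/2.5]],p[2]+.011);print(np.linalg.norm(e[0]-e[1]), e.mean(0)-p)
E
```

```text
[ 0.42118969 -0.19802544  0.19390343] [-0.29269028  0.44724734 -3.03229445]
[[ 0.00315268 -0.0022043   0.00609657]
 [ 0.00206748 -0.00197704  0.00609657]]
[[-0.00086025 -0.0009549   0.01309657]
 [-0.00188917 -0.00073942  0.01309657]]
0.04666602224535777
0.0120759256249859
0.048489201002454116 [ 0.00052945 -0.00138779  0.011     ]
0.013036344480511417 [ 0.00054173 -0.00139181  0.011     ]
```

step_arm([
  {"grip":0.4,"delta_pos":[0.01,0.01,0],"twist":0},
  {"grip":0.4,"delta_pos":[0.018,0.022,0],"twist":0},
  {"grip":0.4,"delta_pos":[0.02,0.024,0],"twist":0},
  {"grip":0.4,"delta_pos":[0.02,0.024,0],"twist":0},
  {"grip":0.4,"delta_pos":[0.02,0.024,0],"twist":0},
  {"grip":0.4,"delta_pos":[0.02,0.024,0],"twist":0},
  {"grip":0.4,"delta_pos":[0.02,0.022,-0.004],"twist":0},
  {"grip":0.4,"delta_pos":[0.013,0.015,-0.004],"twist":0},
  {"grip":0.4,"delta_pos":[0,0,0],"twist":0},
  {"grip":0.4,"delta_pos":[0,0,0],"twist":0},
])

```text
clock: 6.0
position: [0.5602, -0.0315, 0.1814]
ee_rot: [0.697, 0.107, 0.701, -0.107]
contact_force: [-0.2, -0.1, -2.1]
width: 0.0475
```

step_arm([
  {"grip":0.4,"delta_pos":[0,0,0],"twist":0},
  {"grip":0.4,"delta_pos":[0,0,0],"twist":0},
])

```text
clock: 6.17
position: [0.5603, -0.0331, 0.1834]
ee_rot: [0.698, 0.108, 0.7, -0.108]
contact_force: [-0.0, 0.1, -1.1]
width: 0.0472
```

```bash
python3 - <<'E'
from h import *
d=get('wrist'); save(d,'w4.png'); s=d['s'];print(s['position'],s['width'],s['contact_force'])
c=d['img'][150:310,220:400];cv2.imwrite('pics/w4c.png',cv2.resize(c,None,fx=4,fy=3.75 if 0 else 4,interpolation=cv2.INTER_CUBIC)[:590,:,::-1])
E
```

```text
[ 0.56034908 -0.03311378  0.1833806 ] 0.04717601414928651 [-0.02290793  0.10982913 -1.08070647]
```

View pics/w4c.png

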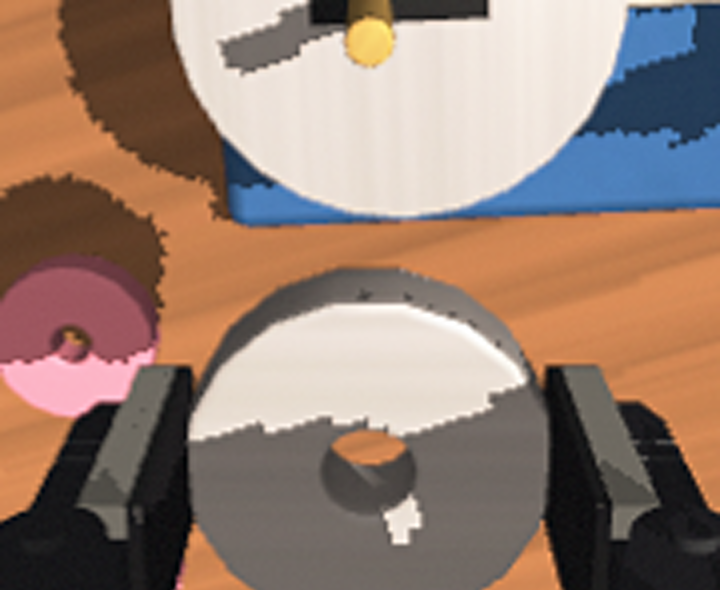

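Crop: stem top at (369,41), i.e. pixel (312.0,159.9). Hole rim centre at (369,471.5), i.e. (312.0,267.5). Both sit in the same image column. Computing the shift.

```bash
python3 - <<'E'
from h import *
d=get('wrist'); print(d['s']['position'])
q=[.699,.107,.699,-.107]
T=np.eye(4);T[:3,:3]=R.from_quat([q[1],q[2],q[3],q[0]]).as_matrix();T[:3,3]=[.562,-.032,.184]
for W in (d['W'],T@np.array(d['mount'])):
    d['W']=W; z=(W@np.linalg.inv(np.array(d['mount'])))[2,3]
    s=onz(d,[[312,159.9]],.15)[0]
    for t in (.009,.011): 
        h=onz(d,[[312,267.5]],z+t)[0]; print(s,h,(s-h)[:2].round(4))
d=get('top') 
E
```

```text
[ 0.56059037 -0.033265    0.183812  ]
[ 0.5142545  -0.02009345  0.15      ] [ 0.56199875 -0.03515796  0.192812  ] [-0.0477  0.0151]
[ 0.5142545  -0.02009345  0.15      ] [ 0.56086763 -0.0348027   0.194812  ] [-0.0466  0.0147]
[ 0.51570571 -0.01893016  0.15      ] [ 0.56340006 -0.03389082  0.193     ] [-0.0477  0.015 ]
[ 0.51570571 -0.01893016  0.15      ] [ 0.56226425 -0.03353777  0.195     ] [-0.0466  0.0146]
```

step_arm([
  {"grip":0.4,"delta_pos":[-0.01,0.003,0],"twist":0},
  {"grip":0.4,"delta_pos":[-0.016,0.005,0],"twist":0},
  {"grip":0.4,"delta_pos":[-0.015,0.005,0],"twist":0},
  {"grip":0.4,"delta_pos":[-0.006,0.0019,-0.006],"twist":0},
  {"grip":0.4,"delta_pos":[0,0,-0.012],"twist":0},
  {"grip":0.4,"delta_pos":[0,0,-0.008],"twist":0},
  {"grip":0.4,"delta_pos":[0,0,0],"twist":0},
  {"grip":0.4,"delta_pos":[0,0,0],"twist":0},
  {"grip":0.4,"delta_pos":[0,0,0],"twist":0},
])

```text
clock: 7.07
position: [0.5151, -0.0178, 0.1585]
ee_rot: [0.699, 0.107, 0.699, -0.107]
contact_force: [0.1, -0.2, -1.8]
width: 0.0471
```

```bash
python3 - <<'E'
from h import *
d=get('wrist'); save(d,'w5.png'); s=d['s'];print(s['position'],s['width'],s['contact_force'])
c=d['img'][220:320,240:390];cv2.imwrite('pics/w5c.png',cv2.resize(c,None,fx=5,fy=5,interpolation=cv2.INTER_CUBIC)[:590,:,::-1])
E
```

```text
[ 0.51511399 -0.01776946  0.15851021] 0.04705212195043605 [ 0.05356101 -0.17390535 -1.78269277]
```

View pics/w5c.png

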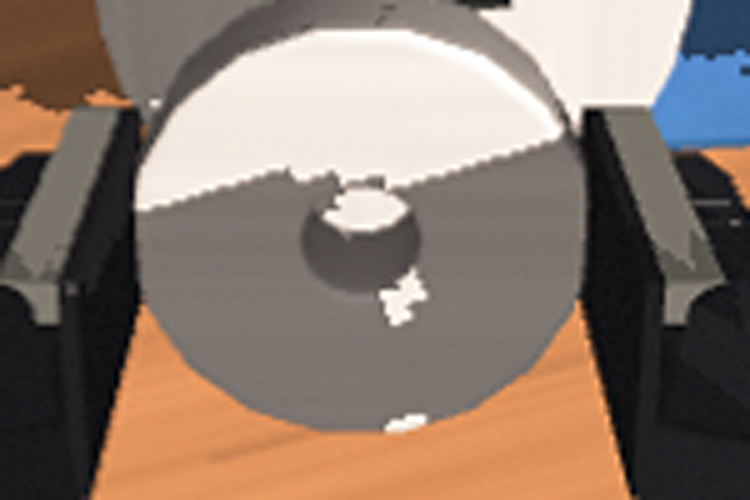

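Crop: only the white pan shows through the hole, with no stem, which fits near alignment (the line of sight is slanted). I'll feel downward in small steps.

step_arm([
  {"grip":0.4,"delta_pos":[0,0,-0.002],"twist":0},
  {"grip":0.4,"delta_pos":[0,0,-0.002],"twist":0},
  {"grip":0.4,"delta_pos":[0,0,-0.002],"twist":0},
  {"grip":0.4,"delta_pos":[0,0,-0.001],"twist":0},
  {"grip":0.4,"delta_pos":[0,0,-0.001],"twist":0},
  {"grip":0.4,"delta_pos":[0,0,0],"twist":0},
  {"grip":0.4,"delta_pos":[0,0,0],"twist":0},
])

```text
clock: 7.7
position: [0.5146, -0.0176, 0.1503]
ee_rot: [0.699, 0.107, 0.699, -0.107]
contact_force: [0.6, -0.7, -3.1]
width: 0.0472
```

step_arm([
  {"grip":0.4,"delta_pos":[0,0,-0.001],"twist":0},
  {"grip":0.4,"delta_pos":[0,0,-0.001],"twist":0},
  {"grip":0.4,"delta_pos":[0,0,-0.001],"twist":0},
  {"grip":0.4,"delta_pos":[0,0,-0.001],"twist":0},
  {"grip":0.4,"delta_pos":[0,0,0],"twist":0},
  {"grip":0.4,"delta_pos":[0,0,0],"twist":0},
])

```text
clock: 8.2
position: [0.5145, -0.0176, 0.1463]
ee_rot: [0.699, 0.107, 0.699, -0.107]
contact_force: [-0.7, -0.1, -1.7]
width: 0.0473
```

step_arm([
  {"grip":0.4,"delta_pos":[0,0,-0.003],"twist":0},
  {"grip":0.4,"delta_pos":[0,0,-0.004],"twist":0},
  {"grip":0.4,"delta_pos":[0,0,-0.004],"twist":0},
  {"grip":0.4,"delta_pos":[0,0,-0.004],"twist":0},
  {"grip":0.4,"delta_pos":[0,0,-0.004],"twist":0},
  {"grip":0.4,"delta_pos":[0,0,0],"twist":0},
])

```text
clock: 8.7
position: [0.5139, -0.0175, 0.1262]
ee_rot: [0.698, 0.107, 0.7, -0.107]
contact_force: [-0.7, 0.1, -1.4]
width: 0.0474
```

```bash
python3 - <<'E'
from h import *
d=get('wrist'); save(d,'w6.png'); s=d['s'];print(s['position'],s['width'],s['contact_force'])
im=d['img'][240:300,270:350]; H,S,V=cv2.split(cv2.cvtColor(im,cv2.COLOR_RGB2HSV))
m=(S>90)&(V>60)&(abs(H.astype(int)-24)<7); p=np.argwhere(m); print(len(p), p.mean(0)[::-1]+[270,240] if len(p) else '', proj(d,[[.5148,-.0178,.15]]))
E
```

```text
[ 0.51392007 -0.01747153  0.12622448] 0.047381226182737754 [-0.67472698  0.11105158 -1.38661938]
402 [310.04228856 272.50497512] [[314.81961303 281.84221829]]
```

402 brass pixels show through the hole, so the ring is threaded. Continuing down.

step_arm([
  {"grip":0.4,"delta_pos":[0,0,-0.004],"twist":0},
  {"grip":0.4,"delta_pos":[0,0,-0.004],"twist":0},
  {"grip":0.4,"delta_pos":[0,0,-0.004],"twist":0},
  {"grip":0.4,"delta_pos":[0,0,-0.004],"twist":0},
  {"grip":0.4,"delta_pos":[0,0,-0.003],"twist":0},
  {"grip":0.4,"delta_pos":[0,0,-0.002],"twist":0},
  {"grip":0.4,"delta_pos":[0,0,0],"twist":0},
  {"grip":0.4,"delta_pos":[0,0,0],"twist":0},
])

```text
clock: 9.42
position: [0.5146, -0.0176, 0.1062]
ee_rot: [0.699, 0.107, 0.699, -0.107]
contact_force: [-1.0, 0.1, -2.3]
width: 0.0474
```

step_arm([
  {"grip":0.4,"delta_pos":[0,0,-0.001],"twist":0},
  {"grip":0.4,"delta_pos":[0,0,-0.001],"twist":0},
  {"grip":0.4,"delta_pos":[0,0,0],"twist":0},
  {"grip":0.4,"delta_pos":[0,0,0],"twist":0},
])

```text
clock: 9.75
position: [0.5146, -0.0176, 0.1044]
ee_rot: [0.699, 0.107, 0.699, -0.107]
contact_force: [-1.2, 0.6, -2.5]
width: 0.047
```

step_arm([
  {"grip":0.4,"delta_pos":[0,0,-0.001],"twist":0},
  {"grip":0.4,"delta_pos":[0,0,-0.001],"twist":0},
  {"grip":0.4,"delta_pos":[0,0,0],"twist":0},
  {"grip":0.4,"delta_pos":[0,0,0],"twist":0},
])

```text
clock: 10.08
position: [0.5147, -0.0176, 0.1023]
ee_rot: [0.699, 0.107, 0.699, -0.107]
contact_force: [-0.2, 0.5, -2.5]
width: 0.0473
```

step_arm([
  {"grip":0.4,"delta_pos":[0,0,-0.001],"twist":0},
  {"grip":0.4,"delta_pos":[0,0,0],"twist":0},
  {"grip":0.4,"delta_pos":[0,0,0],"twist":0},
])

```text
clock: 10.33
position: [0.5147, -0.0176, 0.1018]
ee_rot: [0.699, 0.107, 0.699, -0.107]
contact_force: [-1.4, 0.1, 2.5]
width: 0.0476
```

step_arm([
  {"grip":0.4,"delta_pos":[0,0,-0.001],"twist":0},
  {"grip":0.4,"delta_pos":[0,0,0],"twist":0},
  {"grip":0.4,"delta_pos":[0,0,0],"twist":0},
])

```text
clock: 10.58
position: [0.5147, -0.0176, 0.1005]
ee_rot: [0.699, 0.107, 0.699, -0.107]
contact_force: [-1.6, 0.5, 3.2]
width: 0.0475
```

Contact at a reading of 0.1018, as expected for pan height 98 mm plus the 3 mm grip offset. Releasing slowly, then raising.

step_arm([
  {"grip":0.6,"delta_pos":[0,0,0],"twist":0},
  {"grip":0.7,"delta_pos":[0,0,0],"twist":0},
  {"grip":0.75,"delta_pos":[0,0,0],"twist":0},
  {"grip":0.75,"delta_pos":[0,0,0],"twist":0},
  {"grip":0.75,"delta_pos":[0,0,0.01],"twist":0},
  {"grip":0.75,"delta_pos":[0,0,0.02],"twist":0},
  {"grip":0.75,"delta_pos":[0,0,0.03],"twist":0},
  {"grip":0.75,"delta_pos":[0,0,0.03],"twist":0},
  {"grip":0.75,"delta_pos":[0,0,0.02],"twist":0},
])

```text
clock: 11.33
position: [0.5157, -0.0177, 0.2138]
ee_rot: [0.7, 0.107, 0.697, -0.107]
contact_force: [1.2, -1.0, 0.2]
width: 0.0641
```

```bash
python3 - <<'E'
from h import *
s=manip.get_state();print(s['position'],s['width'],s['contact_force'])
for n,b in(('scene',(285,165,110,90)),('top',(240,140,150,105))):
    d=get(n); x,y,w,h=b; f=400/w
    o=cv2.resize(d['img'][y:y+h,x:x+w],(400,330),interpolation=cv2.INTER_CUBIC)
    a=o if n=='scene' else np.hstack([a,o])
cv2.imwrite('pics/v1.png',a[:,:,::-1])
E
```

```text
[ 0.51568381 -0.01772636  0.21380139] 0.06414638758919226 [ 1.16544593 -1.03778431  0.17639833]
```

View pics/v1.png

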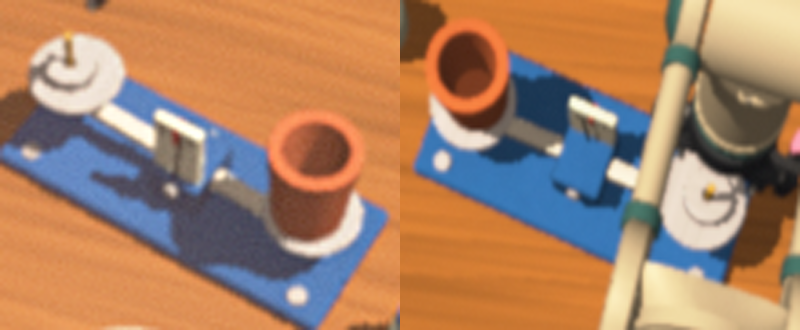

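The ring sits on the pan around the stem (scene crop (75,70)). To see whether the beam moved, I'll measure the cup's image shift against the start picture.

```bash
cat >> h.py <<'E'
def cupshift():
    out={}
    for n,(x,y,w,h) in dict(scene=(356,195,32,24),top=(250,148,34,22)).items():
        a=cv2.imread(f'pics/{n}0.png'); d=get(n); b=np.ascontiguousarray(d['img'][:,:,::-1]); f=8
        t=cv2.resize(a[y:y+h,x:x+w],None,fx=f,fy=f,interpolation=cv2.INTER_CUBIC)
        s=cv2.resize(b[y-10:y+h+10,x-10:x+w+10],None,fx=f,fy=f,interpolation=cv2.INTER_CUBIC)
        r=cv2.matchTemplate(s,t,cv2.TM_CCOEFF_NORMED); _,v,_,l=cv2.minMaxLoc(r)
        c=np.array([.581,.237,.17]); e=proj(d,[c,c+[0,0,.0117],c+[0,0,.0234]])
        out[n]=((np.array(l)/f-10).round(2),round(v,3),'level',(e[1]-e[0]).round(2),'full',(e[2]-e[0]).round(2))
    return out
E
python3 - <<'E'
from h import *
print(cupshift()); s=manip.get_state(); print(s['clock'],s['position'])
E
```

```text
{'scene': (array([0., 0.]), 0.998, 'level', array([ 0.31, -2.15]), 'full', array([ 0.63, -4.33])), 'top': (array([0., 0.]), 0.999, 'level', array([-0.49, -1.31]), 'full', array([-0.99, -2.65]))}
11.5333 [ 0.51465629 -0.01756769  0.21102427]
```

The beam is still on its start stop (zero shift), so a second ring is needed. Going to ring B.

step_arm([
  {"grip":0.75,"delta_pos":[-0.005,-0.0144,0],"twist":0},
  {"grip":0.75,"delta_pos":[-0.0095,-0.034,-0.008],"twist":0},
  {"grip":0.75,"delta_pos":[-0.0095,-0.034,-0.012],"twist":0},
  {"grip":0.75,"delta_pos":[-0.0095,-0.034,-0.012],"twist":0},
  {"grip":0.75,"delta_pos":[-0.01,-0.034,-0.012],"twist":0},
  {"grip":0.75,"delta_pos":[-0.01,-0.034,-0.012],"twist":0},
  {"grip":0.8,"delta_pos":[-0.01,-0.035,-0.012],"twist":0},
  {"grip":0.8,"delta_pos":[-0.01,-0.035,-0.014],"twist":0},
  {"grip":0.8,"delta_pos":[-0.01,-0.035,-0.014],"twist":0},
  {"grip":0.8,"delta_pos":[-0.009,-0.035,-0.014],"twist":0},
])

```text
clock: 12.37
position: [0.4201, -0.3425, 0.0982]
ee_rot: [0.698, 0.108, 0.7, -0.107]
contact_force: [0.3, -0.2, -1.0]
width: 0.0685
```

step_arm([
  {"grip":0.8,"delta_pos":[0,0,0],"twist":0},
  {"grip":0.8,"delta_pos":[0,0,0],"twist":0},
  {"grip":0.8,"delta_pos":[0,0,0],"twist":0},
])

```text
clock: 12.62
position: [0.4212, -0.3409, 0.0991]
ee_rot: [0.698, 0.109, 0.7, -0.107]
contact_force: [0.0, 0.7, 0.1]
width: 0.0687
```

```bash
python3 - <<'E'
from h import *
d=get('wrist'); save(d,'w7.png'); s=d['s'];print(s['position'],s['width'],s['contact_force'])
print(*ringfit(d,(.4225,-.3415),r=45),sep='\n')
E
```

```text
[ 0.42121854 -0.34092293  0.09910676] 0.06874767588750014 [0.02444457 0.74321751 0.12937842]
[313.1040675  208.71075073]
((309.6790466308594, 207.61703491210938), (56.98311233520508, 57.510284423828125), 96.70404815673828)
[ 0.4207005  -0.34396093  0.014     ]
((0.4214518964290619, -0.3438643515110016), 0.025484543293714523)
```

step_arm([
  {"grip":0.8,"delta_pos":[-0.002,-0.0033,-0.02],"twist":0},
  {"grip":0.8,"delta_pos":[0,0,-0.02],"twist":0},
  {"grip":0.8,"delta_pos":[0,0,-0.02],"twist":0},
  {"grip":0.8,"delta_pos":[0,0,-0.02],"twist":0},
  {"grip":0.8,"delta_pos":[0,0,-0.012],"twist":0},
  {"grip":0.8,"delta_pos":[0,0,-0.004],"twist":0},
  {"grip":0.8,"delta_pos":[0,0,-0.002],"twist":0},
  {"grip":0.8,"delta_pos":[0,0,0],"twist":0},
])

```text
clock: 13.33
position: [0.4207, -0.3446, 0.0027]
ee_rot: [0.699, 0.107, 0.699, -0.107]
contact_force: [0.1, 0.0, 0.1]
width: 0.0684
```

step_arm([
  {"grip":0.5,"delta_pos":[0,0,0],"twist":0},
  {"grip":0.45,"delta_pos":[0,0,0],"twist":0},
  {"grip":0.45,"delta_pos":[0,0,0],"twist":0},
  {"grip":0.4,"delta_pos":[0,0,0],"twist":0},
  {"grip":0.4,"delta_pos":[0,0,0],"twist":0},
  {"grip":0.4,"delta_pos":[0,0,0],"twist":0},
], force=40)

```text
clock: 13.83
position: [0.4209, -0.3453, 0.0039]
ee_rot: [0.7, 0.107, 0.698, -0.108]
contact_force: [0.4, 2.4, 5.7]
width: 0.0478
```

step_arm([
  {"grip":0.4,"delta_pos":[0,0,0.005],"twist":0},
  {"grip":0.4,"delta_pos":[0,0,0.02],"twist":0},
  {"grip":0.4,"delta_pos":[0,0,0.03],"twist":0},
  {"grip":0.4,"delta_pos":[0,0,0.03],"twist":0},
  {"grip":0.4,"delta_pos":[0,0,0.03],"twist":0},
  {"grip":0.4,"delta_pos":[0,0,0.03],"twist":0},
  {"grip":0.4,"delta_pos":[0,0,0.03],"twist":0},
  {"grip":0.4,"delta_pos":[0,0,0.007],"twist":0},
])

```text
clock: 14.5
position: [0.4219, -0.3474, 0.1899]
ee_rot: [0.702, 0.105, 0.696, -0.11]
contact_force: [0.6, -0.6, -1.5]
width: 0.0475
```

step_arm([
  {"grip":0.4,"delta_pos":[0.0145,0.0308,0],"twist":0},
  {"grip":0.4,"delta_pos":[0.0145,0.032,0],"twist":0},
  {"grip":0.4,"delta_pos":[0.0145,0.032,0],"twist":0},
  {"grip":0.4,"delta_pos":[0.014,0.032,0],"twist":0},
  {"grip":0.4,"delta_pos":[0.014,0.032,0],"twist":0},
  {"grip":0.4,"delta_pos":[0.014,0.032,0],"twist":0},
  {"grip":0.4,"delta_pos":[0.014,0.032,0],"twist":0},
  {"grip":0.4,"delta_pos":[0.014,0.032,0],"twist":0},
  {"grip":0.4,"delta_pos":[0.014,0.032,0],"twist":0},
  {"grip":0.4,"delta_pos":[0.014,0.026,0],"twist":0},
])

```text
clock: 15.33
position: [0.5611, -0.03, 0.1834]
ee_rot: [0.698, 0.107, 0.7, -0.107]
contact_force: [0.8, 0.5, -1.4]
width: 0.0471
```

step_arm([
  {"grip":0.4,"delta_pos":[0,0,0],"twist":0},
  {"grip":0.4,"delta_pos":[0,0,0],"twist":0},
  {"grip":0.4,"delta_pos":[0,0,0],"twist":0},
  {"grip":0.4,"delta_pos":[0,0,0],"twist":0},
])

```text
clock: 15.67
position: [0.5608, -0.0334, 0.1838]
ee_rot: [0.698, 0.107, 0.699, -0.108]
contact_force: [0.5, 0.3, -1.9]
width: 0.0469
```

```bash
python3 - <<'E'
from h import *
d=get('wrist'); save(d,'w8.png'); s=d['s'];print(s['position'],s['width'],s['contact_force'])
c=np.hstack([cv2.resize(i[150:310,220:400],None,fx=2.2,fy=2.2,interpolation=cv2.INTER_CUBIC) for i in (cv2.imread('pics/w4.png'),d['img'][:,:,::-1])])
cv2.imwrite('pics/w8c.png',c)
E
```

```text
[ 0.5607534  -0.03338497  0.18379865] 0.0469331764608237 [ 0.4685165   0.28263356 -1.92748626]
```

View pics/w8c.png

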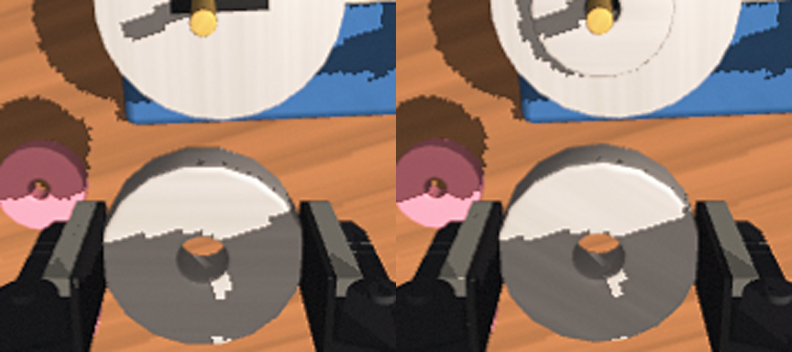

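Left is the first ring, right is ring B: the geometry is near identical (stem (203,20), hole (203,256), with B perhaps 0.3 mm nearer the robot). Repeating the approach.

step_arm([
  {"grip":0.4,"delta_pos":[-0.01,0.003,0],"twist":0},
  {"grip":0.4,"delta_pos":[-0.016,0.005,0],"twist":0},
  {"grip":0.4,"delta_pos":[-0.015,0.005,0],"twist":0},
  {"grip":0.4,"delta_pos":[-0.0057,0.0018,-0.006],"twist":0},
  {"grip":0.4,"delta_pos":[0,0,-0.012],"twist":0},
  {"grip":0.4,"delta_pos":[0,0,-0.008],"twist":0},
  {"grip":0.4,"delta_pos":[0,0,0],"twist":0},
  {"grip":0.4,"delta_pos":[0,0,-0.002],"twist":0},
  {"grip":0.4,"delta_pos":[0,0,-0.002],"twist":0},
  {"grip":0.4,"delta_pos":[0,0,0],"twist":0},
])

```text
clock: 16.55
position: [0.5152, -0.0179, 0.1542]
ee_rot: [0.699, 0.107, 0.699, -0.107]
contact_force: [-0.1, 0.2, -2.1]
width: 0.0472
```

step_arm([
  {"grip":0.4,"delta_pos":[0,0,-0.001],"twist":0},
  {"grip":0.4,"delta_pos":[0,0,-0.001],"twist":0},
  {"grip":0.4,"delta_pos":[0,0,-0.001],"twist":0},
  {"grip":0.4,"delta_pos":[0,0,-0.001],"twist":0},
  {"grip":0.4,"delta_pos":[0,0,-0.001],"twist":0},
  {"grip":0.4,"delta_pos":[0,0,-0.001],"twist":0},
  {"grip":0.4,"delta_pos":[0,0,0],"twist":0},
])

```text
clock: 17.13
position: [0.5148, -0.0177, 0.1481]
ee_rot: [0.699, 0.107, 0.699, -0.107]
contact_force: [-0.9, -0.0, -1.9]
width: 0.047
```

No contact force. Continuing down (command now 0.148).

step_arm([
  {"grip":0.4,"delta_pos":[0,0,-0.003],"twist":0},
  {"grip":0.4,"delta_pos":[0,0,-0.004],"twist":0},
  {"grip":0.4,"delta_pos":[0,0,-0.004],"twist":0},
  {"grip":0.4,"delta_pos":[0,0,-0.004],"twist":0},
  {"grip":0.4,"delta_pos":[0,0,-0.004],"twist":0},
  {"grip":0.4,"delta_pos":[0,0,-0.004],"twist":0},
  {"grip":0.4,"delta_pos":[0,0,-0.004],"twist":0},
  {"grip":0.4,"delta_pos":[0,0,-0.002],"twist":0},
  {"grip":0.4,"delta_pos":[0,0,0],"twist":0},
])

```text
clock: 17.88
position: [0.5145, -0.0176, 0.1187]
ee_rot: [0.698, 0.107, 0.699, -0.107]
contact_force: [-0.8, -0.0, -2.3]
width: 0.0471
```

```bash
python3 - <<'E'
from h import *
d=get('wrist'); s=d['s'];print(s['position'],s['contact_force'])
im=d['img'][240:300,270:350]; H,S,V=cv2.split(cv2.cvtColor(im,cv2.COLOR_RGB2HSV))
print(((S>90)&(V>60)&(abs(H.astype(int)-24)<7)).sum())
E
```

```text
[ 0.51446446 -0.01759423  0.11868394] [-0.81462179 -0.02565984 -2.27964225]
559
```

step_arm([
  {"grip":0.4,"delta_pos":[0,0,-0.001],"twist":0},
  {"grip":0.4,"delta_pos":[0,0,-0.001],"twist":0},
  {"grip":0.4,"delta_pos":[0,0,0],"twist":0},
  {"grip":0.4,"delta_pos":[0,0,0],"twist":0},
])

```text
clock: 18.27
position: [0.5149, -0.0177, 0.1174]
ee_rot: [0.699, 0.107, 0.699, -0.107]
contact_force: [-0.1, -0.4, -1.3]
width: 0.0473
```

step_arm([
  {"grip":0.4,"delta_pos":[0,0,-0.001],"twist":0},
  {"grip":0.4,"delta_pos":[0,0,0],"twist":0},
  {"grip":0.4,"delta_pos":[0,0,0],"twist":0},
])

```text
clock: 18.52
position: [0.515, -0.0177, 0.1164]
ee_rot: [0.699, 0.107, 0.699, -0.107]
contact_force: [-0.0, -0.2, -2.7]
width: 0.0475
```

step_arm([
  {"grip":0.4,"delta_pos":[0,0,-0.001],"twist":0},
  {"grip":0.4,"delta_pos":[0,0,0],"twist":0},
  {"grip":0.4,"delta_pos":[0,0,0],"twist":0},
])

```text
clock: 18.77
position: [0.515, -0.0177, 0.1156]
ee_rot: [0.699, 0.107, 0.699, -0.107]
contact_force: [-0.3, 0.9, 1.2]
width: 0.0472
```

Contact at 0.1156. I'll follow the pan down to the level height (11 mm) to feel whether this is enough and to avoid any drop.

step_arm([
  {"grip":0.4,"delta_pos":[0,0,-0.002],"twist":0},
  {"grip":0.4,"delta_pos":[0,0,-0.002],"twist":0},
  {"grip":0.4,"delta_pos":[0,0,-0.002],"twist":0},
  {"grip":0.4,"delta_pos":[0,0,-0.002],"twist":0},
  {"grip":0.4,"delta_pos":[0,0,-0.002],"twist":0},
  {"grip":0.4,"delta_pos":[0,0,0],"twist":0},
  {"grip":0.4,"delta_pos":[0,0,0],"twist":0},
  {"grip":0.4,"delta_pos":[0,0,0],"twist":0},
])

```text
clock: 19.43
position: [0.515, -0.0177, 0.1054]
ee_rot: [0.699, 0.107, 0.699, -0.107]
contact_force: [0.3, -0.0, 1.4]
width: 0.0472
```

```bash
python3 - <<'E'
from h import *
print(cupshift()); s=manip.get_state(); print(s['position'],s['contact_force'],s['clock'])
E
```

```text
{'scene': (array([ 0.25, -1.88]), 0.982, 'level', array([ 0.31, -2.15]), 'full', array([ 0.63, -4.33])), 'top': (array([-0.5 , -1.12]), 0.991, 'level', array([-0.49, -1.31]), 'full', array([-0.99, -2.65]))}
[ 0.51495534 -0.01768512  0.10542725] [-0.57127634  0.01477386  2.33082497] 19.5333
```

The force is about +2 N beyond the ring's own weight at level, which suggests a third ring is missing. I'll raise back to the stop, release there and check.

step_arm([
  {"grip":0.4,"delta_pos":[0,0,0.002],"twist":0},
  {"grip":0.4,"delta_pos":[0,0,0.003],"twist":0},
  {"grip":0.4,"delta_pos":[0,0,0.003],"twist":0},
  {"grip":0.4,"delta_pos":[0,0,0.0015],"twist":0},
  {"grip":0.4,"delta_pos":[0,0,0],"twist":0},
  {"grip":0.4,"delta_pos":[0,0,0],"twist":0},
])

```text
clock: 20.03
position: [0.515, -0.0177, 0.115]
ee_rot: [0.699, 0.107, 0.699, -0.107]
contact_force: [0.2, 0.6, 1.0]
width: 0.0473
```

step_arm([
  {"grip":0.6,"delta_pos":[0,0,0],"twist":0},
  {"grip":0.7,"delta_pos":[0,0,0],"twist":0},
  {"grip":0.75,"delta_pos":[0,0,0],"twist":0},
  {"grip":0.75,"delta_pos":[0,0,0],"twist":0},
  {"grip":0.75,"delta_pos":[0,0,0.01],"twist":0},
  {"grip":0.75,"delta_pos":[0,0,0.02],"twist":0},
  {"grip":0.75,"delta_pos":[0,0,0.03],"twist":0},
  {"grip":0.75,"delta_pos":[0,0,0.03],"twist":0},
  {"grip":0.75,"delta_pos":[0,0,0.0055],"twist":0},
])

```text
clock: 20.78
position: [0.5179, -0.0182, 0.2161]
ee_rot: [0.702, 0.107, 0.695, -0.107]
contact_force: [0.7, -0.1, 0.3]
width: 0.0635
```

```bash
python3 - <<'E'
from h import *
print(cupshift()); s=manip.get_state(); print(s['position'],s['contact_force'],s['clock'])
E
```

```text
{'scene': (array([0., 0.]), 0.998, 'level', array([ 0.31, -2.15]), 'full', array([ 0.63, -4.33])), 'top': (array([0., 0.]), 0.999, 'level', array([-0.49, -1.31]), 'full', array([-0.99, -2.65]))}
[ 0.51623646 -0.0179084   0.21284715] [ 0.36115011 -0.74166834  0.49843775] 20.8833
```

The beam is still on its start stop, so a third ring is needed. Going to ring C.

step_arm([
  {"grip":0.75,"delta_pos":[0.0027,-0.0203,0],"twist":0},
  {"grip":0.75,"delta_pos":[0.003,-0.036,-0.008],"twist":0},
  {"grip":0.75,"delta_pos":[0.003,-0.036,-0.012],"twist":0},
  {"grip":0.75,"delta_pos":[0.004,-0.037,-0.012],"twist":0},
  {"grip":0.75,"delta_pos":[0.004,-0.037,-0.012],"twist":0},
  {"grip":0.75,"delta_pos":[0.004,-0.037,-0.012],"twist":0},
  {"grip":0.8,"delta_pos":[0.004,-0.037,-0.012],"twist":0},
  {"grip":0.8,"delta_pos":[0.003,-0.037,-0.014],"twist":0},
  {"grip":0.8,"delta_pos":[0.003,-0.037,-0.014],"twist":0},
  {"grip":0.8,"delta_pos":[0.002,-0.036,-0.014],"twist":0},
])

```text
clock: 21.72
position: [0.5466, -0.3692, 0.0979]
ee_rot: [0.698, 0.108, 0.7, -0.107]
contact_force: [0.9, 0.5, 1.2]
width: 0.0682
```

step_arm([
  {"grip":0.8,"delta_pos":[0,0,0],"twist":0},
  {"grip":0.8,"delta_pos":[0,0,0],"twist":0},
  {"grip":0.8,"delta_pos":[0,0,0],"twist":0},
  {"grip":0.8,"delta_pos":[0,0,0],"twist":0},
])

```text
clock: 22.05
position: [0.5473, -0.3664, 0.1001]
ee_rot: [0.699, 0.108, 0.699, -0.107]
contact_force: [0.3, 0.2, -0.3]
width: 0.0683
```

```bash
python3 - <<'E'
from h import *
d=get('wrist'); save(d,'w9.png'); s=d['s'];print(s['position'],s['width'],s['contact_force'])
print(*ringfit(d,(.548,-.368),r=45),sep='\n')
E
```

```text
[ 0.54728723 -0.36640806  0.10014076] 0.06834530395163538 [ 0.27048279  0.15307838 -0.28110339]
[311.86752097 207.88850744]
((309.9275817871094, 208.22337341308594), (56.37352752685547, 57.038848876953125), 98.60931396484375)
[ 0.5477941  -0.36965778  0.014     ]
((0.5484955906867981, -0.369714617729187), 0.025344381108880043)
```

step_arm([
  {"grip":0.8,"delta_pos":[-0.002,-0.0033,-0.02],"twist":0},
  {"grip":0.8,"delta_pos":[0,0,-0.02],"twist":0},
  {"grip":0.8,"delta_pos":[0,0,-0.02],"twist":0},
  {"grip":0.8,"delta_pos":[0,0,-0.02],"twist":0},
  {"grip":0.8,"delta_pos":[0,0,-0.012],"twist":0},
  {"grip":0.8,"delta_pos":[0,0,-0.004],"twist":0},
  {"grip":0.8,"delta_pos":[0,0,-0.002],"twist":0},
  {"grip":0.8,"delta_pos":[0,0,0],"twist":0},
])

```text
clock: 22.77
position: [0.5461, -0.3711, 0.003]
ee_rot: [0.699, 0.107, 0.699, -0.107]
contact_force: [-0.0, 0.5, -0.0]
width: 0.0679
```

step_arm([
  {"grip":0.5,"delta_pos":[0,0,0],"twist":0},
  {"grip":0.45,"delta_pos":[0,0,0],"twist":0},
  {"grip":0.45,"delta_pos":[0,0,0],"twist":0},
  {"grip":0.4,"delta_pos":[0,0,0],"twist":0},
  {"grip":0.4,"delta_pos":[0,0,0],"twist":0},
  {"grip":0.4,"delta_pos":[0,0,0],"twist":0},
], force=40)

```text
clock: 23.27
position: [0.5465, -0.3715, 0.0043]
ee_rot: [0.7, 0.107, 0.698, -0.108]
contact_force: [-0.6, 2.9, 5.7]
width: 0.0476
```

step_arm([
  {"grip":0.4,"delta_pos":[0,0,0.005],"twist":0},
  {"grip":0.4,"delta_pos":[0,0,0.02],"twist":0},
  {"grip":0.4,"delta_pos":[0,0,0.03],"twist":0},
  {"grip":0.4,"delta_pos":[0,0,0.03],"twist":0},
  {"grip":0.4,"delta_pos":[0,0,0.03],"twist":0},
  {"grip":0.4,"delta_pos":[0,0,0.03],"twist":0},
  {"grip":0.4,"delta_pos":[0,0,0.03],"twist":0},
  {"grip":0.4,"delta_pos":[0,0,0.007],"twist":0},
])

```text
clock: 23.93
position: [0.5475, -0.3733, 0.1904]
ee_rot: [0.702, 0.105, 0.696, -0.109]
contact_force: [1.0, -0.6, -1.4]
width: 0.0473
```

step_arm([
  {"grip":0.4,"delta_pos":[0.0016,0.0318,0],"twist":0},
  {"grip":0.4,"delta_pos":[0.0016,0.035,0],"twist":0},
  {"grip":0.4,"delta_pos":[0.0016,0.035,0],"twist":0},
  {"grip":0.4,"delta_pos":[0.0016,0.035,0],"twist":0},
  {"grip":0.4,"delta_pos":[0.0016,0.035,0],"twist":0},
  {"grip":0.4,"delta_pos":[0.0016,0.035,0],"twist":0},
  {"grip":0.4,"delta_pos":[0.0016,0.035,0],"twist":0},
  {"grip":0.4,"delta_pos":[0.0016,0.035,0],"twist":0},
  {"grip":0.4,"delta_pos":[0.0016,0.035,0],"twist":0},
  {"grip":0.4,"delta_pos":[0.0016,0.027,0],"twist":0},
])

```text
clock: 24.77
position: [0.5605, -0.0298, 0.1834]
ee_rot: [0.698, 0.107, 0.7, -0.107]
contact_force: [-0.7, 0.3, -2.1]
width: 0.0477
```

step_arm([
  {"grip":0.4,"delta_pos":[0,0,0],"twist":0},
  {"grip":0.4,"delta_pos":[0,0,0],"twist":0},
  {"grip":0.4,"delta_pos":[0,0,0],"twist":0},
  {"grip":0.4,"delta_pos":[0,0,0],"twist":0},
])

```text
clock: 25.1
position: [0.5614, -0.0336, 0.1839]
ee_rot: [0.699, 0.107, 0.699, -0.108]
contact_force: [0.8, 0.7, -2.4]
width: 0.0475
```

```bash
python3 - <<'E'
from h import *
d=get('wrist'); save(d,'w10.png'); s=d['s'];print(s['position'],s['width'],s['contact_force'])
c=np.hstack([cv2.resize(i[150:310,250:375],None,fx=3.2,fy=3.2,interpolation=cv2.INTER_CUBIC) for i in (cv2.imread('pics/w8.png'),d['img'][:,:,::-1])])
cv2.imwrite('pics/w10c.png',c); print(c.shape)
E
```

```text
[ 0.56138222 -0.03359359  0.18388051] 0.04750845723630542 [ 0.75748682  0.72238282 -2.37917804]
(512, 800, 3)
```

View pics/w10c.png

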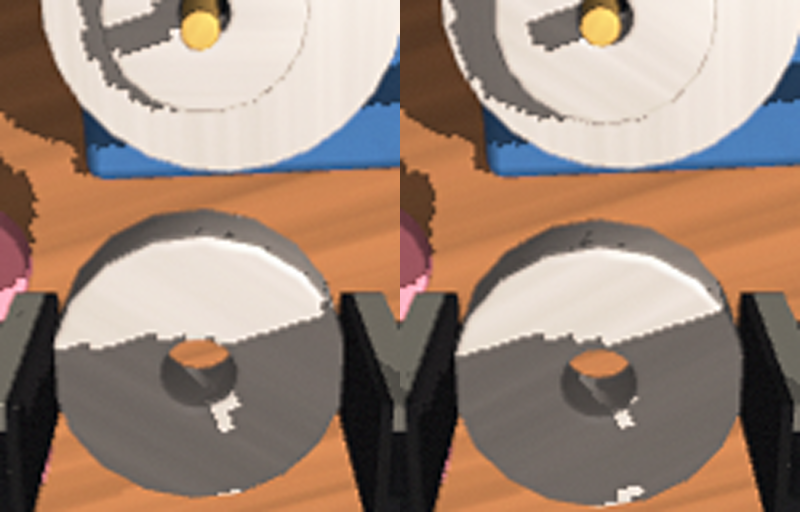

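Left is ring B, right is ring C. C's hole is about 3 px lower (383 vs 373, roughly 1.5 mm farther out in the hand), and the stem is about 1.2 px higher. The shift therefore has to be about 2.2 mm longer.

step_arm([
  {"grip":0.4,"delta_pos":[-0.01,0.003,0],"twist":0},
  {"grip":0.4,"delta_pos":[-0.016,0.005,0],"twist":0},
  {"grip":0.4,"delta_pos":[-0.015,0.005,0],"twist":0},
  {"grip":0.4,"delta_pos":[-0.008,0.0025,-0.006],"twist":0},
  {"grip":0.4,"delta_pos":[0,0,-0.012],"twist":0},
  {"grip":0.4,"delta_pos":[0,0,-0.008],"twist":0},
  {"grip":0.4,"delta_pos":[0,0,0],"twist":0},
  {"grip":0.4,"delta_pos":[0,0,-0.002],"twist":0},
  {"grip":0.4,"delta_pos":[0,0,-0.002],"twist":0},
  {"grip":0.4,"delta_pos":[0,0,0],"twist":0},
])

```text
clock: 25.98
position: [0.5128, -0.0172, 0.1543]
ee_rot: [0.699, 0.107, 0.699, -0.107]
contact_force: [-0.8, -0.7, -1.9]
width: 0.0472
```

step_arm([
  {"grip":0.4,"delta_pos":[0,0,-0.001],"twist":0},
  {"grip":0.4,"delta_pos":[0,0,-0.001],"twist":0},
  {"grip":0.4,"delta_pos":[0,0,-0.001],"twist":0},
  {"grip":0.4,"delta_pos":[0,0,-0.001],"twist":0},
  {"grip":0.4,"delta_pos":[0,0,-0.001],"twist":0},
  {"grip":0.4,"delta_pos":[0,0,-0.001],"twist":0},
  {"grip":0.4,"delta_pos":[0,0,0],"twist":0},
])

```text
clock: 26.57
position: [0.5124, -0.0169, 0.1481]
ee_rot: [0.699, 0.107, 0.699, -0.107]
contact_force: [-0.4, 0.0, -1.7]
width: 0.0471
```

step_arm([
  {"grip":0.4,"delta_pos":[0,0,-0.003],"twist":0},
  {"grip":0.4,"delta_pos":[0,0,-0.004],"twist":0},
  {"grip":0.4,"delta_pos":[0,0,-0.004],"twist":0},
  {"grip":0.4,"delta_pos":[0,0,-0.004],"twist":0},
  {"grip":0.4,"delta_pos":[0,0,-0.001],"twist":0},
  {"grip":0.4,"delta_pos":[0,0,0],"twist":0},
])

```text
clock: 27.07
position: [0.5121, -0.0169, 0.1317]
ee_rot: [0.698, 0.107, 0.699, -0.107]
contact_force: [0.1, 0.4, -1.8]
width: 0.0473
```

```bash
python3 - <<'E'
from h import *
d=get('wrist'); s=d['s'];print(s['position'],s['contact_force'])
im=d['img'][240:300,270:350]; H,S,V=cv2.split(cv2.cvtColor(im,cv2.COLOR_RGB2HSV))
print(((S>90)&(V>60)&(abs(H.astype(int)-24)<7)).sum()); print(cupshift())
E
```

```text
[ 0.51214037 -0.01691049  0.13170457] [ 0.14124134  0.43407494 -1.81067528]
323
{'scene': (array([0., 0.]), 0.998, 'level', array([ 0.31, -2.15]), 'full', array([ 0.63, -4.33])), 'top': (array([0., 0.]), 0.999, 'level', array([-0.49, -1.31]), 'full', array([-0.99, -2.65]))}
```

step_arm([
  {"grip":0.4,"delta_pos":[0,0,-0.001],"twist":0},
  {"grip":0.4,"delta_pos":[0,0,0],"twist":0},
  {"grip":0.4,"delta_pos":[0,0,-0.001],"twist":0},
  {"grip":0.4,"delta_pos":[0,0,0],"twist":0},
  {"grip":0.4,"delta_pos":[0,0,0],"twist":0},
])

```text
clock: 27.63
position: [0.5127, -0.017, 0.1304]
ee_rot: [0.699, 0.107, 0.699, -0.107]
contact_force: [-1.0, -0.7, -2.1]
width: 0.0472
```

Threaded, with brass visible and no beam shift. Setting it down and riding the pan down to the level height.

step_arm([
  {"grip":0.4,"delta_pos":[0,0,-0.001],"twist":0},
  {"grip":0.4,"delta_pos":[0,0,-0.001],"twist":0},
  {"grip":0.4,"delta_pos":[0,0,0],"twist":0},
  {"grip":0.4,"delta_pos":[0,0,0],"twist":0},
])

```text
clock: 27.97
position: [0.5126, -0.017, 0.1283]
ee_rot: [0.699, 0.107, 0.699, -0.107]
contact_force: [-0.0, 0.0, -2.4]
width: 0.047
```

step_arm([
  {"grip":0.4,"delta_pos":[0,0,-0.001],"twist":0},
  {"grip":0.4,"delta_pos":[0,0,-0.0015],"twist":0},
  {"grip":0.4,"delta_pos":[0,0,-0.0015],"twist":0},
  {"grip":0.4,"delta_pos":[0,0,-0.0015],"twist":0},
  {"grip":0.4,"delta_pos":[0,0,-0.0015],"twist":0},
  {"grip":0.4,"delta_pos":[0,0,-0.0015],"twist":0},
  {"grip":0.4,"delta_pos":[0,0,-0.001],"twist":0},
  {"grip":0.4,"delta_pos":[0,0,-0.001],"twist":0},
  {"grip":0.4,"delta_pos":[0,0,0],"twist":0},
  {"grip":0.4,"delta_pos":[0,0,0],"twist":0},
])

```text
clock: 28.8
position: [0.5126, -0.017, 0.1178]
ee_rot: [0.699, 0.107, 0.699, -0.107]
contact_force: [-0.6, -0.3, -0.0]
width: 0.0474
```

```bash
python3 - <<'E'
from h import *
print(cupshift()); s=manip.get_state(); print(s['position'],s['contact_force'],s['clock'])
E
```

```text
{'scene': (array([ 0.25, -2.25]), 0.978, 'level', array([ 0.31, -2.15]), 'full', array([ 0.63, -4.33])), 'top': (array([-0.5 , -1.38]), 0.988, 'level', array([-0.49, -1.31]), 'full', array([-0.99, -2.65]))}
[ 0.51263622 -0.01696673  0.11790977] [-1.41444331  0.22776286  0.49015229] 28.9
```

The beam is at level and the hand carries about 0 N, so it is balanced. Releasing and withdrawing.

step_arm([
  {"grip":0.6,"delta_pos":[0,0,0],"twist":0},
  {"grip":0.7,"delta_pos":[0,0,0],"twist":0},
  {"grip":0.75,"delta_pos":[0,0,0],"twist":0},
  {"grip":0.75,"delta_pos":[0,0,0],"twist":0},
  {"grip":0.75,"delta_pos":[0,0,0.01],"twist":0},
  {"grip":0.75,"delta_pos":[0,0,0.02],"twist":0},
  {"grip":0.75,"delta_pos":[0,0,0.03],"twist":0},
  {"grip":0.75,"delta_pos":[0,0,0.03],"twist":0},
  {"grip":0.75,"delta_pos":[0,0,0.02],"twist":0},
])

```text
clock: 29.65
position: [0.5136, -0.0171, 0.2314]
ee_rot: [0.7, 0.107, 0.697, -0.107]
contact_force: [1.0, 1.1, -0.3]
width: 0.0641
```

step_arm([
  {"grip":0.75,"delta_pos":[-0.02,-0.03,0.01],"twist":0},
  {"grip":0.75,"delta_pos":[-0.02,-0.03,0.01],"twist":0},
  {"grip":0.75,"delta_pos":[-0.02,-0.03,0.01],"twist":0},
  {"grip":0.75,"delta_pos":[-0.02,-0.03,0.01],"twist":0},
  {"grip":0.75,"delta_pos":[0,0,0],"twist":0},
  {"grip":0.75,"delta_pos":[0,0,0],"twist":0},
  {"grip":0.75,"delta_pos":[0,0,0],"twist":0},
  {"grip":0.75,"delta_pos":[0,0,0],"twist":0},
  {"grip":0.75,"delta_pos":[0,0,0],"twist":0},
  {"grip":0.75,"delta_pos":[0,0,0],"twist":0},
])

```text
clock: 30.48
position: [0.4329, -0.136, 0.2674]
ee_rot: [0.699, 0.107, 0.699, -0.106]
contact_force: [-0.6, 0.4, 0.5]
width: 0.064
```

```bash
python3 - <<'E'
from h import *
print(cupshift()); s=manip.get_state(); print(s['position'],s['contact_force'],s['clock'])
d=get('scene'); a=cv2.resize(d['img'][130:270,180:420],(800,466),interpolation=cv2.INTER_CUBIC)
cv2.imwrite('pics/v2.png',a[:,:,::-1])
E
```

```text
{'scene': (array([ 0.25, -1.88]), 0.982, 'level', array([ 0.31, -2.15]), 'full', array([ 0.63, -4.33])), 'top': (array([-0.5 , -1.12]), 0.991, 'level', array([-0.49, -1.31]), 'full', array([-0.99, -2.65]))}
[ 0.43287041 -0.13622703  0.26751754] [-0.22709639 -0.12743693  0.68088934] 30.5833
```

View pics/v2.png

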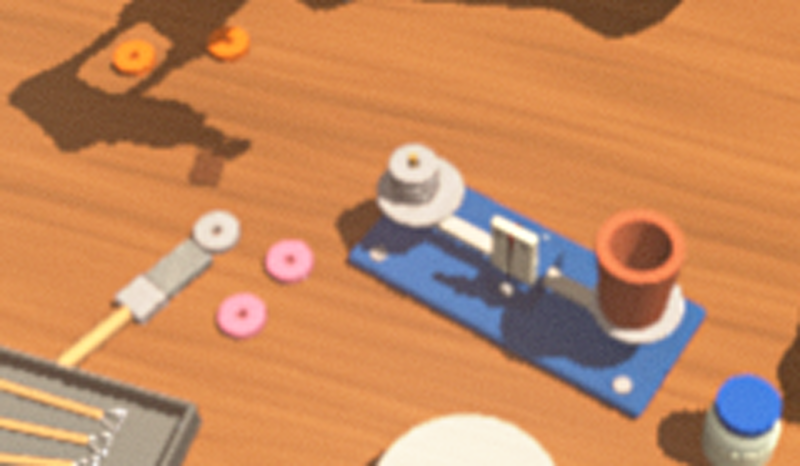

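Final scene: three rings stacked on the stem at (413,175), the needle at the red mark (515,245), the cup on its pan, and the fourth ring with rib, brush and look-alikes in place. I'll hold one more second, recheck and hand in.

step_arm([
  {"grip":0.75,"delta_pos":[0,0,0],"twist":0},
  {"grip":0.75,"delta_pos":[0,0,0],"twist":0},
  {"grip":0.75,"delta_pos":[0,0,0],"twist":0},
  {"grip":0.75,"delta_pos":[0,0,0],"twist":0},
  {"grip":0.75,"delta_pos":[0,0,0],"twist":0},
  {"grip":0.75,"delta_pos":[0,0,0],"twist":0},
  {"grip":0.75,"delta_pos":[0,0,0],"twist":0},
  {"grip":0.75,"delta_pos":[0,0,0],"twist":0},
])

```text
clock: 31.3
position: [0.4326, -0.137, 0.2678]
ee_rot: [0.699, 0.107, 0.699, -0.107]
contact_force: [-0.6, 0.3, -0.4]
width: 0.0642
```

```bash
python3 - <<'E'
from h import *
c=cupshift(); print(c)
if all(abs(v[0][1]/v[3][1]-1)<.25 for v in c.values()): print(manip.sign_off())
E
```

```text
{'scene': (array([ 0.25, -1.88]), 0.982, 'level', array([ 0.31, -2.15]), 'full', array([ 0.63, -4.33])), 'top': (array([-0.5 , -1.12]), 0.991, 'level', array([-0.49, -1.31]), 'full', array([-0.99, -2.65]))}
the job is handed in; nothing more can be done
None
```

The cup weighs three ring weights. I threaded three steel rings onto the stem one at a time and lowered each until it touched. The beam now floats level with no hand on it, and I handed the job in at about 31 s.

- **Count:** after one ring and again after two, the beam was still on its start stop. I followed the second and third rings down with the pan. At level, the second still needed about 2 N more and the third about 0 N.
- **Level:** after letting go, both fixed cameras put the cup about 10 mm above its start, where 11.7 mm is level. That is a tilt of about -0.011 rad, inside the 0.025 limit, and it was the same 0.8 s later. The images resolve this only to about 1 mm.
- **Surroundings:** the last picture shows the three rings on the stem, the cup on its pan, and the fourth ring beside the brush. The rib, brush and look-alike rings appear where they were. I checked these by eye only.
- **Forces:** the highest wrist force I read was about 6 N, as the fingers closed on the rings at the bench. Position readings wandered by 1–2 mm, so I lined up each ring on the stem from the wrist camera.

No check failed.

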